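Seat a paint test panel and run down the clamp screw

ROBOT

A 6-joint arm with a two-finger parallel gripper is mounted at the origin on the work surface. World frame = base frame: x ahead of the robot, y to its left, z up, the work surface at z = 0. Lengths are in m, angles in rad, forces in N, time in s.
With the tool pointing down it reaches from about 0.35 to 0.975 m from the base axis. Payload 4.9 kg.
Tool frame: the origin (TCP) lies midway between the tips of the shut fingers; the grasp point (between the pads) lies 19 mm behind it; z points along the fingers, y is the line along which they close (so a half turn about z gives the same grasp; the last joint's range is limited). The gripper opens to 85 mm and grips with 20 to 120 N. Pads are 22 mm wide; open, the fingers measure 114 mm over their backs; the gripper's body (76 mm by 85 mm) begins 54 mm behind the grasp point. The pads swing forward as they close: fully open they stand 13 mm farther back than shut.
Start: joints at [-0.119, 0.053, 1.613, -0, 1.476, -0.119], TCP at [0.625, 0, 0.231] pointing down, gripper open.
Joint ranges: [-3.01, 3.01], [-1.01, 2.22], [0.06, 2.58], [-1.02, 4.17], [0.09, 2.62], [-3.14, 3.14]. Speed limits (rad/s): [2.57, 2.57, 3.14, 3.14, 3.14, 3.14].

INTERFACE

Orientations are given as a unit quaternion [w, x, y, z].
In Python, from plant import state, grab_frame, camera_info, job_done, spot_in, masks_of, pinpoint gives the robot as it stands.
- The arm moves only by the shell command python3 -m handwheel 'ROWS' [OPENING]. ROWS is JSON, a list that holds one entry, the list of rows, each a list of 6 numbers: the shift along the world's x, y, z in m, then the turn, a rotation vector about the world's x, y, z in degrees. In form: [[[tx, ty, tz, ax, ay, az], ...]]. A call has 1 to 20 rows; each row shifts and turns the commanded pose from where the row before left it; what a row does not reach is not made up. A row lasts 1/12 s, in which the tool goes at most 41.7 mm and 7.16 degrees, less where a joint would pass 70% of its speed; a pose out of reach is approached as far as the arm can. A call is refused whole if a number of a shift passes 0.0417 or a number of a turn 7.16, either way. A call with a gripper value outside its range is refused whole. OPENING is the opening, from 0 (shut) to 1 (fully open), set as the call begins (- or left out, the last holds). The fingers move at their own pace and stop on an object; the grip force is fixed at half the most. Time passes only in rows, so rows that do not move let the fingers close. It gives the time, the measured TCP pose, the force, the opening and the grip force at its end, in the units of the state.
- state(): the state, without advancing time (a new reading comes with each control period).
- grab_frame(name): name is "scene" or "side" or "wrist"; returns (picture, depth): 420x560x3 uint8, blue, green, red; 420x560 float32, m along the optical axis (not along the pixel's ray), 0 where there is no reading.
- camera_info(name): a dict with "fx", "fy", "cx", "cy" (pixels), "distortion" ([k1, k2, p1, p2, k3] as OpenCV has them; the pictures are not rectified), "T" (4x4, takes a point from camera to world coordinates). Camera axes: x right, y up, looking along -z (the intrinsics and any distortion apply to the point x, -y, -z); pixel columns grow to the right and rows downward; lengths in m; the calibration is good to about 2 mm. A picture is of the moment at which its call begins: read the wrist's pose just before it. camera_info takes no time and is no camera call; for the wrist camera it gives the pose at the moment of the call.
- job_done(): hands the job in; it is judged then, once.
Trained networks look in the newest picture that a camera, given by its name, has taken for a name from the list of things; names that differ only in an ending like _2 or _b are one class to them, and where a whole thing is asked for, a point or a joint stands for the part that bears it (a point fixed in the world has none). Each returns a list of dicts, best first, with "conf" (0 to 1); they miss things now and then, are a little off and sometimes report something else, mostly with a low value. They report only what shows in the picture. A call takes as long as a camera call. They do not tell look-alikes from the thing itself.
- spot_in(camera, thing): "box" ([left, top, width, height] in pixels, round what is visible of it).
- masks_of(camera, thing): "region" (420x560 bool, what is visible of it) and "box" ([left, top, width, height] in pixels, round what is visible of it).
- pinpoint(camera, thing): "position" ([column, row] in pixels: a listed point, or the origin of a listed thing).
The state is a dict: "time": time; "joint_pos": joint angles; "joint_vel": joint speeds; "joint_efforts": joint torques, N m; "tool_pos": TCP position; "tool_rot": TCP orientation; "contact_force": force on the tool from outside, world axes, zero at the start; "ft_torque": the same for the moment, N m; "gripper_width": opening from 0.0 (shut) to 1.0 (fully open); "grasp_force": force on a finger pad.
Only numpy, scipy, OpenCV 4.12 (cv2) and the standard library are available. Lean on these libraries where they do the work, as an engineer would, in place of code of your own. Each camera call takes 0.05 s, during which the arm holds its last target. There are 200 camera calls.

TASK

Push the yellow test panel along its channel, under the arch of the blue clamp, until it is fully home against the stop; then screw the red three-winged thumbscrew down clockwise (seen from above) with repeated fingertip strokes on its wings until it stops turning. Only push with the fingertips: do not pinch a wing between the fingers, do not lift the panel, and leave the jar, the tin and the spatula where they are.

Things in the scene. Friction and masses are not known exactly. Their poses are not given: they have to be found in the camera images.
- fixture: Panel clamp fixed to the bench. Origin on the bench, under the thumbscrew's vertical axis; x runs along the channel from its open front (robot side at yaw 0) to the stop, y left, z up. Blue base 135 x 150 mm, x = -60 to 75 mm, its top = channel floor at z = 30. Two rails 79 mm apart, 10 high, x = -60 to 50. Arch over it at x = -15 to 15: legs at |y| = 40 to 54, beam z = 52 to 68 mm.
- stop_face (a point): On the fixture: middle of the dark steel stop's face, at x = 50, y = 0, z = 34 mm of the fixture. The stop is 90 mm wide and stands 18 mm above the channel floor.
- handle_bar (a point): Middle of the fixture's black carry handle: round bar 18 mm thick along y at x = 28, z = 134 mm of the fixture, on posts at y = +-66 mm. It crosses over the far part of the wings, so fingers pointing down reach the wings only from the front half (x below about 0 in the fixture's frame).
- panel: Loose yellow test panel, 120 (x, along the channel) x 75 x 8 mm, 120 g, white strip near its front edge. Origin: centre of underside; front edge 60 mm from it at -x. Home: far edge on the stop, origin at x = -10 mm of the fixture, front edge 10 mm out of the base. Starts 16 to 34 mm short of home, front edge 26 to 44 mm out of the base, underside 30 mm above the bench: push that edge.
- wing_screw (a joint): Red thumbscrew: rad left to turn; 0 = fully down (firm stop, its pad meets the panel), positive = unscrewed, counter-clockwise from above. Starts at 3.6 to 5.8. Friction 0.03 N m (1 N at a wing); stays where it is left. At value q its three wings point at angles pi + q, pi + q + 2.094, pi + q + 4.189 about the fixture's z (from its x, counter-clockwise).
- screw_axis (a point): On the fixture: point on the thumbscrew's axis, 90 mm above the bench, mid-height of the wings when fully down. Hub 26 mm across, three flat wings 120 degrees apart, reaching 40 mm from the axis, 9 mm thick, 24 mm high (z = 78 to 102 mm when fully down, 0.95 mm higher for each rad of the joint; pitch 6 mm a turn).
- push_faces: The faces of the three wings that are pushed to tighten (clockwise): the side of each wing on its counter-clockwise side seen from above. Origin on the screw axis at the screw's foot, 71 mm above the bench when fully down.
- back_faces: The opposite faces of the three wings. Same origin as push_faces. Pressing push_faces and back_faces at the same time is pinching.
- jar: Bystander: yellow sample jar with white cap, 64 mm across, 85 mm high, origin at the centre of its underside; stands 155 to 195 mm to one side of the clamp's screw axis.
- tin: Bystander: steel tin, 72 mm across, 75 mm high, origin at the centre of its underside; stands on the other side of the clamp.
- spatula: Bystander: spatula 190 mm long lying on the bench beyond the clamp's stop, roughly across it; its length is along its x.
Things that resemble listed ones, but are neither listed nor needed, are in the scene too. Of the things that look like the panel, the middle-sized one is meant.

How it is judged:
On the way, in this order (a step that is already met when the one before it is completed fails the run):
1. the panel is pushed home against the stop while the thumbscrew is still loose (x of panel in the frame of fixture above -0.0135 m and z of panel in the frame of fixture below 0.034 m and angle between the x axis of panel and the x axis of fixture, either way round below 0.06 rad and value of joint wing_screw above 1.5 rad), for 0.2 s.
2. the thumbscrew is run down until it stops (value of joint wing_screw below 0.15 rad and x of panel in the frame of fixture above -0.0135 m and z of panel in the frame of fixture below 0.034 m and angle between the x axis of panel and the x axis of fixture, either way round below 0.06 rad), for 0.2 s.
At the end, for the whole second after the job is handed in: The panel lies flat in the channel within 3.5 mm of the stop and at rest, and the thumbscrew is within 0.15 rad (9 degrees) of its firm stop (all of step 2 and linear speed of panel below 0.01 m/s); the robot touches nothing.
It fails at once if the jar was moved more than 30 mm or knocked over (distance of jar from where it was at the start of the episode above 0.03 m or angle between jar's own z axis and vertical above 0.35 rad).
It fails at once if the tin was moved more than 30 mm or knocked over (distance of tin from where it was at the start of the episode above 0.03 m or angle between tin's own z axis and vertical above 0.35 rad).
It fails at once if the spatula was moved more than 30 mm (distance of spatula from where it was at the start of the episode above 0.03 m).
It fails at once if the panel was lifted or tipped (z of panel in the frame of fixture above 0.042 m or angle between panel's own z axis and vertical above 0.15 rad).
It fails at once if a wing was pinched: both sides of the wings pressed by the fingers at once, over 3 N each (contact force between the fingers and push_faces above 3 N and contact force between the fingers and back_faces above 3 N).
It also fails if it takes over 48 s, if anything falls off the work surface, if the arm or the gripper's body presses on something with over 40 N, if the wrist force passes 120 N, or if a joint passes its speed limit or range.

## Working session

There is one attempt and no reset: what is moved stays moved. The work goes in short steps, Python scripts to look and compute and a shell command to move; the robot and the scene stay as the last step left them, time stands still between calls to the robot, and variables do not carry over. Pictures are saved under pics/ and viewed, at most 10 in all, crops included, and the job is handed in when it is done.

```bash
mkdir -p pics; cat > h.py <<'E'
import numpy as np, cv2
from plant import *
def world(cam,px,depth=None,z=None,ci=None):
    ci=ci or camera_info(cam)
    K=np.array([[ci['fx'],0,ci['cx']],[0,ci['fy'],ci['cy']],[0,0,1.]])
    u=cv2.undistortPoints(np.array(px,float).reshape(-1,1,2),K,np.array(ci['distortion'])).reshape(-1,2)
    T=np.array(ci['T']);r=np.c_[u[:,0],-u[:,1],-np.ones(len(u))]
    d=r@T[:3,:3].T
    s=((z-T[2,3])/d[:,2]) if z is not None else np.asarray(depth)
    return T[:3,3]+d*np.reshape(s,(-1,1))
def proj(cam,P,ci=None):
    ci=ci or camera_info(cam)
    K=np.array([[ci['fx'],0,ci['cx']],[0,ci['fy'],ci['cy']],[0,0,1.]])
    T=np.array(ci['T']);p=(np.array(P,float).reshape(-1,3)-T[:3,3])@T[:3,:3]
    return cv2.projectPoints(p*[1,-1,-1],np.zeros(3),np.zeros(3),K,np.array(ci['distortion']))[0].reshape(-1,2)
E
python3 - <<'E'
from h import *
for c in ['scene','side']:
    im,d=grab_frame(c);cv2.imwrite(f'pics/{c}0.png',im);np.save(f'{c}d.npy',d)
    print(c,np.round(camera_info(c)['T'],2).tolist())
    for t in ['screw_axis','stop_face','handle_bar','panel','fixture','jar','tin','spatula']:
        for r in pinpoint(c,t)[:4]:
            print(c,t,round(r['conf'],2),np.round(r['position']))
print(state()['time'])
E
```

```text
scene [[0.77, -0.48, 0.41, 1.0], [0.63, 0.57, -0.52, -0.5], [0.01, 0.66, 0.75, 0.92], [0.0, 0.0, 0.0, 1.0]]
scene screw_axis 0.84 [283. 222.]
scene screw_axis 0.26 [282. 244.]
scene screw_axis 0.23 [268. 229.]
scene stop_face 0.74 [303. 242.]
scene handle_bar 0.75 [357. 266.]
scene panel 0.74 [268. 231.]
scene panel 0.65 [305. 243.]
scene panel 0.62 [203. 247.]
scene panel 0.58 [231. 186.]
scene fixture 0.74 [284. 243.]
scene jar 0.64 [255. 298.]
scene tin 0.56 [314. 200.]
scene spatula 0.88 [354. 265.]
side [[0.97, 0.13, -0.22, 0.39], [-0.25, 0.57, -0.78, -0.54], [0.02, 0.81, 0.58, 0.54], [0.0, 0.0, 0.0, 1.0]]
side screw_axis 0.75 [288. 212.]
side stop_face 0.85 [306. 227.]
side handle_bar 0.91 [305. 188.]
side panel 0.94 [175. 242.]
side panel 0.9 [224. 305.]
side panel 0.89 [265. 239.]
side fixture 0.73 [288. 247.]
side fixture 0.55 [286. 212.]
side fixture 0.52 [288. 217.]
side jar 0.68 [336. 293.]
side tin 0.85 [261. 203.]
side spatula 0.91 [348. 220.]
side spatula 0.34 [308. 226.]
0.9
```

```bash
python3 -c "
import cv2,numpy as np
a=cv2.imread('pics/scene0.png');b=cv2.imread('pics/side0.png')
cv2.imwrite('pics/a0.png',cv2.resize(a,(784,588)))"
```

```text
(no output)
```

View pics/scene0.png

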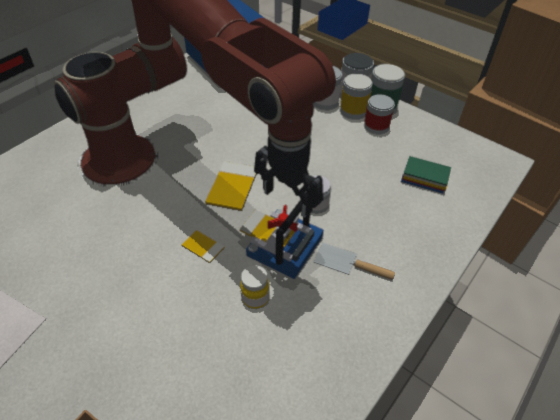

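View pics/side0.png

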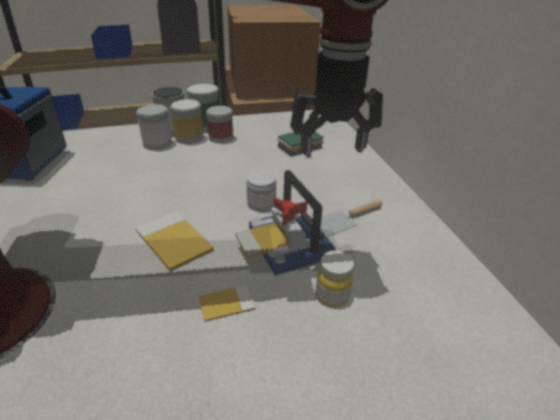

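Both views show the clamp with a yellow panel in its channel: scene (268,230), side (265,239). There are three panel look-alikes: the large one on the bench (scene 231,188; side 175,242), the small one on the bench (203,245; 224,303), and the one in the clamp. The one in the clamp is middle-sized and raised to channel height, so it is the one meant. Next I'll triangulate and confirm it in an enlarged crop.

```bash
python3 - <<'E'
from h import *
def ray(c,p):
    a=world(c,[p],depth=[1.])[0]; o=np.array(camera_info(c)['T'])[:3,3]; d=a-o; return o,d/np.linalg.norm(d)
def tri(p,q):
    A=np.zeros((3,3));b=np.zeros(3);
    for c,x in (('scene',p),('side',q)):
        o,d=ray(c,x);M=np.eye(3)-np.outer(d,d);A+=M;b+=M@o
    X=np.linalg.solve(A,b);return X,[np.linalg.norm(np.cross(X-ray(c,x)[0],ray(c,x)[1])) for c,x in (('scene',p),('side',q))]
best={}
for t in ['screw_axis','stop_face','handle_bar','panel','fixture','jar','tin','spatula']:
    r={}
    for c in ['scene','side']:
        L=[x for x in pinpoint(c,t) if x['conf']>.4]
        r[c]=[x['position'] for x in L]
    for p in r['scene']:
        for q in r['side']:
            X,e=tri(p,q)
            if max(e)<.012: print(t,np.round(X,4),np.round(e,4),np.round(p),np.round(q))
a=cv2.imread('pics/scene0.png')[150:310,180:400];b=cv2.imread('pics/side0.png')[160:320,150:370]
# blues
cv2.imwrite('pics/c0.png',np.vstack([cv2.resize(a,None,fx=1.85,fy=1.85,interpolation=3),cv2.resize(b,None,fx=1.85,fy=1.85,interpolation=3)]))
for c in ['scene','side']:
    print(c, [ (m['conf'],m['box']) for m in masks_of(c,'fixture')[:2]])
E
```

```text
screw_axis [0.5693 0.0606 0.0873] [0.0001 0.0001] [283. 222.] [288. 212.]
stop_face [0.6155 0.0812 0.0282] [0.0014 0.0014] [303. 242.] [306. 227.]
panel [0.5226 0.0611 0.0231] [0.0028 0.0028] [268. 231.] [265. 239.]
panel [ 0.4179 -0.0641 -0.0096] [0.0006 0.0006] [203. 247.] [224. 305.]
panel [0.3362 0.1256 0.0041] [0.0029 0.0029] [231. 186.] [175. 242.]
fixture [ 0.5698  0.066  -0.0038] [0.005 0.005] [284. 243.] [288. 247.]
jar [ 0.6193 -0.0981  0.0072] [0.0014 0.0014] [255. 298.] [336. 293.]
tin [0.5454 0.2245 0.0067] [0.0037 0.0037] [314. 200.] [261. 203.]
spatula [ 0.7383  0.1284 -0.0086] [0.0024 0.0024] [354. 265.] [348. 220.]
scene [(0.97, [246.9, 193.3, 78.9, 85.0])]
side [(0.61, [247.9, 169.5, 87.3, 106.6])]
```

View pics/c0.png

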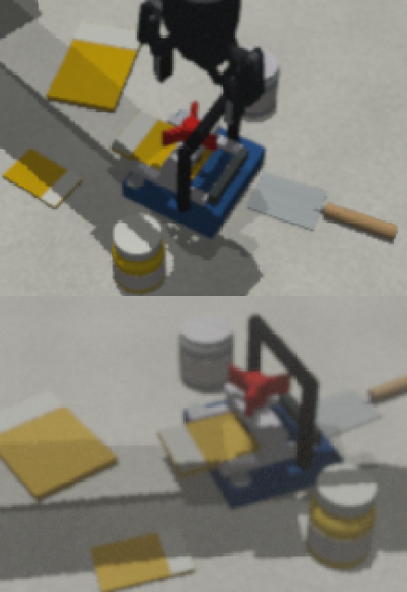

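The crop confirms it: the yellow panel with a white front strip sits under the arch, middle-sized. I'll back off and take a near look with the wrist camera to get the exact pose.

```bash
python3 -m handwheel '[[[-0.035,0.006,0.014,0,0,0],[-0.035,0.006,0.014,0,0,0],[-0.035,0.006,0.014,0,0,0],[-0.035,0.006,0.014,0,0,0],[-0.035,0.006,0.014,0,0,0],[0,0,0,0,0,0],[0,0,0,0,0,0],[0,0,0,0,0,0]]]' 0
python3 - <<'E'
from h import *
c='wrist'
ci=camera_info(c);im,d=grab_frame(c);cv2.imwrite('pics/w0.png',im);np.save('w0d.npy',d)
import json;json.dump({k:np.array(v).tolist() for k,v in ci.items()},open('w0.json','w'))
print(np.round(ci['T'],3).tolist())
for t,z in [('screw_axis',.094),('stop_face',.034),('handle_bar',.134),('panel',.03),('fixture',0),('jar',0),('tin',0)]:
    for r in pinpoint(c,t)[:3]:
        p=r['position'];print(t,round(r['conf'],2),np.round(p),np.round(world(c,[p],z=z,ci=ci)[0],4))
E
```

```text
time: 2.47
tool_pos: [0.4502, 0.03, 0.3013]
tool_rot: [0.0, 0.707, 0.707, 0.0]
contact_force: [-0.6, 0.2, -0.1]
gripper_width: -0.0
grasp_force: 0.0
[[1.0, -0.001, -0.001, 0.45], [0.001, 0.953, 0.304, 0.106], [0.001, -0.304, 0.953, 0.444], [0.0, 0.0, 0.0, 1.0]]
screw_axis 0.91 [385. 152.] [0.5696 0.061  0.094 ]
stop_face 0.81 [411. 139.] [0.6219 0.0697 0.034 ]
handle_bar 0.82 [426. 155.] [0.597  0.0641 0.134 ]
panel 0.74 [338. 152.] [0.5311 0.0526 0.03  ]
panel 0.69 [186.  88.] [0.3416 0.1299 0.03  ]
panel 0.57 [256. 232.] [ 0.4226 -0.0572  0.03  ]
fixture 0.89 [361. 145.] [0.5673 0.0584 0.    ]
fixture 0.59 [386. 250.] [ 0.6186 -0.0981  0.    ]
fixture 0.58 [490.  98.] [0.7366 0.1221 0.    ]
jar 0.76 [385. 248.] [ 0.6167 -0.0956  0.    ]
tin 0.9 [357.   8.] [0.5504 0.2255 0.    ]
```

View pics/w0.png

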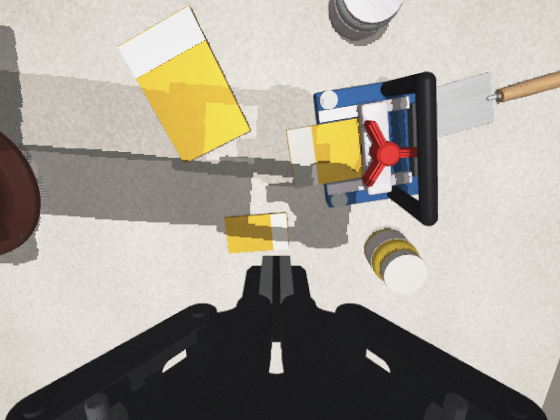

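The wrist view shows the clamp hub at (388,153), the wings at (370,124), (366,184) and about (415,152), the panel front edge at (287,130)–(294,187), and the base front edge at (314,94)–(328,207). Now I'll get the yaw from these edges.

```bash
python3 - <<'E'
from h import *
import json
ci=json.load(open('w0.json'));d=np.load('w0d.npy');im=cv2.imread('pics/w0.png')
g=cv2.cvtColor(im,cv2.COLOR_BGR2HSV)
red=((g[...,0]<8)|(g[...,0]>172))&(g[...,1]>150)&(g[...,2]>80);red[:, :330]=0
yy,xx=np.nonzero(red&(d>0))
P=world('w',np.c_[xx,yy],depth=d[yy,xx],ci=ci)
zt=np.percentile(P[:,2],90);print('red z',np.percentile(P[:,2],[5,50,90,99]))
top=P[P[:,2]>zt-.006]
blue=(g[...,0]>100)&(g[...,0]<125)&(g[...,1]>130)&(g[...,2]>50)
yy,xx=np.nonzero(blue&(d>0));B=world('w',np.c_[xx,yy],depth=d[yy,xx],ci=ci)
s=(B[:,0]>.45)&(B[:,0]<.7)&(B[:,1]>-.05)&(B[:,1]<.18)&(abs(B[:,2]-.03)<.006);B=B[s]
r=cv2.minAreaRect((B[:,:2]*1000).astype(np.float32));print('base',r,np.median(B[:,2]))
yel=((g[...,0]>20)&(g[...,0]<33)&(g[...,1]>120)&(g[...,2]>60))|((g[...,1]<40)&(g[...,2]>170))
yy,xx=np.nonzero((d>0)); A=world('w',np.c_[xx,yy],depth=d[yy,xx],ci=ci)
s=(abs(A[:,2]-.038)<.006)&(A[:,0]<.53)&(A[:,0]>.45)&(A[:,1]>-.0)&(A[:,1]<.12)&~blue[yy,xx]
print('panel front',np.percentile(A[s],[0.5,50,99.5],axis=0).round(4).tolist()) 
m=cv2.minAreaRect((A[s][:,:2]*1000).astype(np.float32));print(m)
h=A[(abs(A[:,2]-.140)<.006)&(A[:,0]>.55)&(A[:,0]<.7)&(A[:,1]>-.04)&(A[:,1]<.17)]
print('handle',h.mean(0),cv2.fitLine((h[:,:2]*1000).astype(np.float32),2,0,.01,.01).ravel(),h[:,1].min(),h[:,1].max())
# wing tips: angles about the hub
c=np.array([.5696,.061]);v=top[:,:2]-c;R=np.hypot(*v.T);
a=np.degrees(np.arctan2(v[:,1],v[:,0]))[(R>.022)&(R<.045)]
print('hist',np.histogram(a,bins=36,range=(-180,180))[0], 'ctr', cv2.minEnclosingCircle((top[:,:2]*1000).astype(np.float32)))
# base front edge px
for p in [(314,94),(328,207)]: print(world('w',[p],z=.03,ci=ci)[0])
E
```

```text
red z [0.08867211 0.10612562 0.10953696 0.11079971]
base ((569.9091186523438, 61.55884552001953), (122.56029510498047, 146.8934783935547), 9.285323143005371) 0.030413229924163787
panel front [[0.4654, 0.0025, 0.0329], [0.5047, 0.0576, 0.0387], [0.5297, 0.1188, 0.0418]]
((496.5959167480469, 60.00577926635742), (119.9697265625, 66.78368377685547), 89.98085021972656)
handle [0.59329029 0.07142194 0.14127361] [ 1.6054572e-01 -9.8702842e-01  5.9329028e+02  7.1421944e+01] -0.007604392801191823 0.1395271706803281
hist [ 0  0  0  0  0 61 51  0  0  0  0  0  0  0  0  0  0 14 38  6  0  0  0  0
  0  0  0  0  0 29 95 12  0  0  0  0] ctr ((563.2415161132812, 61.22865295410156), 36.52407455444336)
[0.49734585 0.12350441 0.03      ]
[ 0.52161577 -0.02117096  0.03      ]
```

```bash
python3 - <<'E'
from h import *
import json
ci=json.load(open('w0.json'));d=np.load('w0d.npy')
yy,xx=np.nonzero(d>0);A=world('w',np.c_[xx,yy],depth=d[yy,xx],ci=ci)-[.4502,.03,.3013]
A=A[(A[:,2]>-.01)&(xx>5)&(xx<555)]
for z in np.arange(-.005,.14,.01):
    s=abs(A[:,2]-z)<.005
    if s.sum()>3: print(round(z,3),s.sum(),A[s][:,:2].min(0).round(3),A[s][:,:2].max(0).round(3))
c=np.array([.569,.061]);a=np.radians(9.3);R=np.array([[np.cos(a),-np.sin(a)],[np.sin(a),np.cos(a)]])
for p in [(287,130),(294,187),(290,158)]: print((world('w',[p],z=.038,ci=ci)[0][:2]-c)@R*1000)
for n,p in [('push start',(-115,0)),('home tool',(-82,0))]: print(n,c+R@np.array(p)/1000)
E
```

```text
0.005 203 [-0.012  0.005] [0.012 0.01 ]
0.015 605 [-0.013  0.005] [0.014 0.011]
0.025 782 [-0.014  0.005] [0.014 0.011]
0.035 958 [-0.013 -0.012] [0.014 0.011]
0.045 2212 [-0.033 -0.014] [0.033 0.013]
0.055 6807 [-0.041 -0.012] [0.04  0.013]
0.065 5708 [-0.048 -0.011] [0.05  0.017]
0.075 11112 [-0.057 -0.011] [0.057 0.017]
0.085 13429 [-0.062  0.001] [0.063 0.017]
0.095 3029 [-0.061  0.01 ] [0.061 0.02 ]
[-99.90250366  36.57440453]
[-101.7716497   -36.47996841]
[-101.35170078    1.72544915]
push start [0.45551159 0.04241556]
home tool [0.48807783 0.04774849]
```

Pose: axis (0.569,0.061), yaw 9.3°, panel front edge at local x ≈ -101 (origin -41, within the given range), and q ≈ 5.1 rad. I'll turn the tool +99.3° so the closing line runs along the fixture's y, then go in front of the panel edge.

```bash
python3 -m handwheel '[[[0,0.001,-0.018,0,0,7.1],[0,0.001,-0.018,0,0,7.1],[0,0.001,-0.018,0,0,7.1],[0,0.001,-0.018,0,0,7.1],[0,0.001,-0.018,0,0,7.1],[-0.001,0.001,-0.018,0,0,7.1],[-0.001,0.001,-0.018,0,0,7.1],[-0.001,0.001,-0.018,0,0,7.1],[-0.001,0.001,-0.018,0,0,7.1],[-0.001,0.001,-0.018,0,0,7.1],[0,0.001,-0.018,0,0,7.1],[0,0,-0.018,0,0,7.1],[0,0,-0.018,0,0,7.1],[0,0,-0.018,0,0,7],[0,0,-0.027,0,0,0],[0,0,0,0,0,0],[0,0,0,0,0,0]]]' 0
python3 -c "
from h import *
s=state();print(np.round(s['joint_pos'],2),s['tool_pos'],s['tool_rot'],s['contact_force'])"
```

```text
time: 4.28
tool_pos: [0.4435, 0.0411, 0.021]
tool_rot: [-0.002, -0.081, 0.997, 0.0]
contact_force: [1.0, -0.5, -0.5]
gripper_width: -0.001
grasp_force: 0.0
[-0.07 -0.14  2.18  0.    1.11 -1.81] [0.44350956 0.04109838 0.02096028] [-2.16026695e-03 -8.08472186e-02  9.96724106e-01  3.40903805e-04] [ 1.03644802 -0.45132946 -0.45234621]
```

```bash
python3 -m handwheel '[[[0.004,0.0007,0,0,0,0],[0.004,0.0007,0,0,0,0],[0.004,0.0007,0,0,0,0],[0.004,0.0006,0,0,0,0],[0.004,0.0007,0,0,0,0],[0.004,0.0006,0,0,0,0],[0.004,0.0007,0,0,0,0],[0.004,0.0006,0,0,0,0],[0.004,0.0007,0,0,0,0],[0.004,0.0006,0,0,0,0],[0,0,0,0,0,0]]]' 0
python3 -m handwheel '[[[0.003,0.0005,0,0,0,0],[0.002,0.0003,0,0,0,0],[0,0,0,0,0,0]]]'
```

```text
time: 5.2
tool_pos: [0.4859, 0.0477, 0.0224]
tool_rot: [0.001, -0.081, 0.997, -0.0]
contact_force: [0.1, 0.2, -0.0]
gripper_width: -0.002
grasp_force: 0.0
time: 5.45
tool_pos: [0.4892, 0.0484, 0.022]
tool_rot: [-0.001, -0.081, 0.997, 0.0]
contact_force: [-4.3, -0.8, 2.7]
gripper_width: 0.001
grasp_force: 2.2
```

```bash
python3 -m handwheel '[[[0.002,0.0003,0,0,0,0],[0.001,0.0002,0,0,0,0],[0,0,0,0,0,0],[0,0,0,0,0,0]]]'
```

```text
time: 5.78
tool_pos: [0.4892, 0.0484, 0.0217]
tool_rot: [-0.005, -0.081, 0.997, -0.0]
contact_force: [-14.1, -2.6, 12.1]
gripper_width: -0.004
grasp_force: 7.8
```

The panel hit a firm stop at the predicted home position. Now back off, rise and look.

```bash
python3 -m handwheel '[[[-0.003,-0.0005,0,0,0,0],[-0.02,-0.003,0,0,0,0],[-0.01,-0.002,0.03,0,0,0],[0,0,0.04,0,0,0],[0,0,0.04,0,0,0],[0,0,0.03,0,0,0],[0,0,0,0,0,0],[0,0,0,0,0,0]]]'
cat > look.py <<'E'
from h import *
import sys
tag=sys.argv[1]
ci=camera_info('wrist');im,d=grab_frame('wrist');cv2.imwrite(f'pics/{tag}.png',im)
c=np.array([.569,.061]);a=np.radians(9.3);R=np.array([[np.cos(a),-np.sin(a)],[np.sin(a),np.cos(a)]])
g=cv2.cvtColor(im,cv2.COLOR_BGR2HSV)
red=((g[...,0]<8)|(g[...,0]>172))&(g[...,1]>130)&(g[...,2]>60)
yy,xx=np.nonzero(red&(d>0));P=world('w',np.c_[xx,yy],depth=d[yy,xx],ci=ci)
L=(P[:,:2]-c)@R
s=(np.hypot(*L.T)<.055)&(P[:,2]>.07)&(P[:,2]<.12);P=P[s];L=L[s]
zt=np.percentile(P[:,2],97);print('n',len(P),'ztop',zt)
t=L[P[:,2]>zt-.006]
# fit 3-wing star: angle and centre
from scipy.optimize import minimize
def cost(p):
    v=t-p[1:];r=np.hypot(*v.T)
    dist=np.full(len(v),9.)
    for k in range(3):
        A=p[0]+k*2.0944;u=np.array([np.cos(A),np.sin(A)]);al=np.clip(v@u,0,.040)
        dist=np.minimum(dist,np.hypot(*(v-al[:,None]*u).T))
    dist=np.where(r<.013,0,dist)
    return np.mean(np.maximum(dist-.0045,0)**2+ .1*dist**2)*1e6+ (p[1]**2+p[2]**2)*1e4
b=min((minimize(cost,[x,0,0],method='Nelder-Mead') for x in np.radians(range(0,120,15))),key=lambda r:r.fun)
th=np.degrees(b.x[0])%120
print('wings local deg',[round(th+120*k) for k in range(3)],'off mm',b.x[1:]*1000,'cost',b.fun,'q mod 2.094:',np.radians((th-180)%120))
for r in pinpoint('wrist','panel')[:2]: print('panel',r['conf'],(world('w',[r['position']],z=.03,ci=ci)[0][:2]-c)@R)
print(state()['time'],state()['tool_pos'])
E
python3 look.py w1
```

```text
time: 6.45
tool_pos: [0.4621, 0.0433, 0.1653]
tool_rot: [0.004, -0.081, 0.997, -0.0]
contact_force: [-1.2, 0.3, -1.0]
gripper_width: -0.001
grasp_force: 0.0
n 324 ztop 0.11028786395635953
wings local deg [111, 231, 351] off mm [-0.87449051 -0.01790263] cost 0.06865532927274744 q mod 2.094: 0.8964305885718624
panel 0.77 [-0.16796945 -0.09527197]
6.55 [0.4595615  0.04347085 0.16129138]
```

View pics/w1.png

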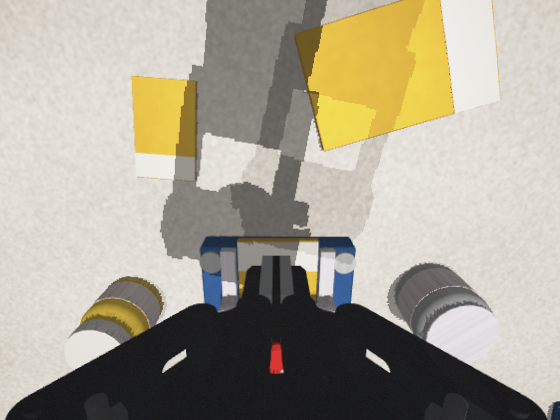

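```bash
cat > plan.py <<'E'
from h import *
import sys
th0,th1,n=float(sys.argv[1]),float(sys.argv[2]),int(sys.argv[3])
c=np.array([.569,.061]);a=np.radians(9.3);R=np.array([[np.cos(a),-np.sin(a)],[np.sin(a),np.cos(a)]])
def ctr(th,gap=0):
    r=.031
    A=np.radians(th);u=np.array([np.cos(A),np.sin(A)]);t=np.array([u[1],-u[0]])
    return r*u-t*(.0045+.011*abs(t[0])+.013*abs(t[1])+gap)
P=[ctr(th0,.008)]+[ctr(x) for x in np.linspace(th0,th1,n+1)]
W=np.array([c+R@p for p in P]);s=state()
print('local',np.round(np.array(P)*1000).tolist())
print('to start',np.round(W[0]-s['tool_pos'][:2],4),'z now',s['tool_pos'][2])
print(np.round(np.diff(W,axis=0),4).tolist())
A=np.radians(th1);t=np.array([np.sin(A),-np.cos(A)]);print('retreat 8mm',np.round(R@(-t*.008),4),'CW push dir',np.round(R@t,3))
E
python3 plan.py 231 100 14
```

```text
local [[3.0, -42.0], [-3.0, -37.0], [-9.0, -37.0], [-15.0, -35.0], [-20.0, -31.0], [-26.0, -26.0], [-30.0, -21.0], [-33.0, -16.0], [-35.0, -11.0], [-37.0, -7.0], [-38.0, -1.0], [-37.0, 5.0], [-36.0, 11.0], [-33.0, 17.0], [-28.0, 23.0], [-23.0, 27.0]]
to start [ 0.1195 -0.0239] z now 0.16129137521545722
[[-0.0069, 0.004], [-0.0059, -0.0002], [-0.0062, 0.0011], [-0.0061, 0.0025], [-0.0057, 0.0039], [-0.005, 0.0052], [-0.0037, 0.0044], [-0.0031, 0.0037], [-0.0026, 0.0046], [-0.0018, 0.0054], [-0.0007, 0.006], [0.0006, 0.0064], [0.002, 0.0065], [0.0035, 0.0061], [0.0049, 0.0054]]
retreat 8mm [-0.0076 -0.0026] CW push dir [0.944 0.331]
```

```bash
python3 -m handwheel '[[[0.03,-0.006,0,0,0,0],[0.03,-0.006,0,0,0,0],[0.03,-0.006,0,0,0,0],[0.0295,-0.006,0,0,0,0],[0,0,-0.01,0,0,0],[0,0,-0.02,0,0,0],[0,0,-0.02,0,0,0],[0,0,-0.02,0,0,0],[0,0,-0.003,0,0,0],[0,0,0,0,0,0]]]'; python3 plan.py 231 100 14 | grep start
```

```text
time: 7.38
tool_pos: [0.5765, 0.0198, 0.0853]
tool_rot: [-0.004, -0.081, 0.997, 0.001]
contact_force: [0.1, 0.7, 1.1]
gripper_width: 0.005
grasp_force: 0.0
to start [ 0.0026 -0.0002] z now 0.0853367328172644
```

```bash
python3 -m handwheel '[[[-0.0045,0.004,0.003,0,0,0],[-0.006,0,0,0,0,0],[-0.006,0.001,0,0,0,0],[-0.006,0.0025,0,0,0,0],[-0.0055,0.004,0,0,0,0],[-0.005,0.005,0,0,0,0],[-0.004,0.0045,0,0,0,0],[-0.003,0.004,0,0,0,0],[-0.0025,0.0045,0,0,0,0],[0,0,0,0,0,0]]]'; python3 look.py w2
```

```text
time: 8.22
tool_pos: [0.5363, 0.0498, 0.0921]
tool_rot: [-0.0, -0.082, 0.997, 0.0]
contact_force: [0.1, -0.9, 0.3]
gripper_width: 0.003
grasp_force: 0.2
n 853 ztop 0.10870931299320657
wings local deg [40, 160, 280] off mm [0.1340395  0.42411736] cost 0.3040420493739965 q mod 2.094: 1.738707250783719
panel 0.96 [-0.15827705 -0.09425612]
panel 0.55 [-0.01034571  0.00307893]
8.3167 [0.53657563 0.04930404 0.0919986 ]
```

View pics/w2.png

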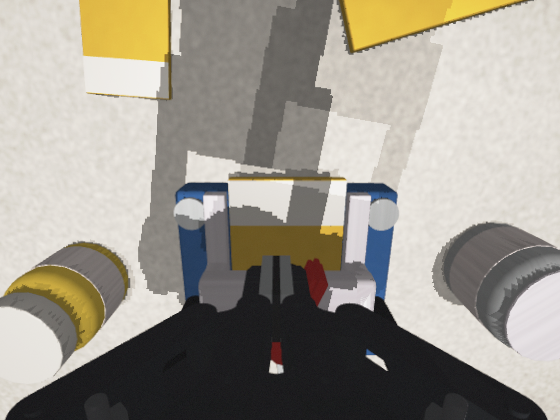

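The wing is now at ~157°, on the finger's right at (317,283), and the panel is still home. I'll continue the stroke to 100°, then retreat and lift.

```bash
python3 -m handwheel '[[[-0.002,0.0055,-0.002,0,0,0],[-0.0005,0.006,-0.002,0,0,0],[0.0005,0.0065,0,0,0,0],[0.002,0.0065,0,0,0,0],[0.0035,0.006,0,0,0,0],[0.005,0.0055,0,0,0,0],[0,0,0,0,0,0],[-0.0075,-0.0025,0,0,0,0],[0,0,0.035,0,0,0],[0,0,0.035,0,0,0],[0,0,0,0,0,0],[0,0,0,0,0,0]]]'; python3 look.py w3; python3 plan.py 220 100 14
```

```text
time: 9.32
tool_pos: [0.5396, 0.0823, 0.1616]
tool_rot: [0.003, -0.081, 0.997, -0.0]
contact_force: [0.3, -0.4, -0.8]
gripper_width: 0.001
grasp_force: 0.0
n 2818 ztop 0.1076013025165511
wings local deg [95, 215, 335] off mm [-0.75971172  0.09466683] cost 0.2545338678429827 q mod 2.094: 0.6169534356494657
panel 0.86 [-0.00898975  0.00197973]
panel 0.82 [-0.1597101  -0.09286459]
9.4167 [0.53737491 0.08224917 0.15778558]
local [[-5.0, -43.0], [-10.0, -36.0], [-15.0, -34.0], [-21.0, -31.0], [-25.0, -27.0], [-29.0, -22.0], [-32.0, -16.0], [-34.0, -13.0], [-36.0, -9.0], [-37.0, -4.0], [-38.0, 2.0], [-37.0, 7.0], [-35.0, 13.0], [-32.0, 18.0], [-28.0, 23.0], [-23.0, 27.0]]
to start [ 0.0338 -0.064 ] z now 0.1577855817050868
[[-0.0061, 0.0052], [-0.0057, 0.0012], [-0.0056, 0.0023], [-0.0053, 0.0035], [-0.0047, 0.0046], [-0.0036, 0.0045], [-0.0029, 0.0031], [-0.0026, 0.0039], [-0.002, 0.0046], [-0.0012, 0.0052], [-0.0002, 0.0057], [0.0009, 0.0059], [0.0021, 0.0059], [0.0033, 0.0056], [0.0045, 0.005]]
retreat 8mm [-0.0076 -0.0026] CW push dir [0.944 0.331]
```

```bash
python3 -m handwheel '[[[0.0115,-0.021,0,0,0,0],[0.0115,-0.022,0,0,0,0],[0.011,-0.021,0,0,0,0],[0,0,-0.01,0,0,0],[0,0,-0.02,0,0,0],[0,0,-0.02,0,0,0],[0,0,-0.02,0,0,0],[0,0,0,0,0,0],[0,0,0,0,0,0]]]'; python3 plan.py 220 100 14 | grep start
```

```text
time: 10.17
tool_pos: [0.5695, 0.0189, 0.0853]
tool_rot: [-0.003, -0.081, 0.997, 0.001]
contact_force: [-0.5, -0.0, 0.6]
gripper_width: 0.002
grasp_force: 0.0
to start [ 0.0017 -0.0006] z now 0.08531473664197817
```

```bash
python3 -m handwheel '[[[-0.0045,0.005,0.001,0,0,0],[-0.0055,0.001,0,0,0,0],[-0.0055,0.0025,0,0,0,0],[-0.0055,0.0035,0,0,0,0],[-0.0045,0.0045,0,0,0,0],[-0.0035,0.0045,0,0,0,0],[-0.003,0.003,0,0,0,0],[-0.0025,0.004,0,0,0,0],[-0.002,0.0045,0,0,0,0],[-0.001,0.005,0,0,0,0],[0,0.0055,0,0,0,0],[0.001,0.006,0,0,0,0],[0.002,0.006,0,0,0,0],[0.0035,0.0055,0,0,0,0],[0.0045,0.005,0,0,0,0],[0,0,0,0,0,0],[-0.0075,-0.0025,0,0,0,0],[0,0,0.035,0,0,0],[0,0,0.035,0,0,0],[0,0,0,0,0,0]]]';python3 -m handwheel '[[[0,0,0,0,0,0]]]'; python3 look.py w4; python3 plan.py 215 176 6
```

```text
time: 11.83
tool_pos: [0.5419, 0.0813, 0.1672]
tool_rot: [0.006, -0.081, 0.997, -0.0]
contact_force: [1.6, 0.3, 1.2]
gripper_width: -0.001
grasp_force: 0.0
time: 11.92
tool_pos: [0.5396, 0.0812, 0.1626]
tool_rot: [0.003, -0.081, 0.997, -0.0]
contact_force: [-0.9, 0.7, -0.4]
gripper_width: -0.003
grasp_force: 0.0
n 2795 ztop 0.10560693978839007
wings local deg [96, 216, 336] off mm [-1.03349176 -0.0472699 ] cost 0.25629088664241884 q mod 2.094: 0.6324733080451246
panel 0.75 [-0.01061633  0.0026838 ]
panel 0.7 [-0.16092832 -0.09139903]
12.0167 [0.53733606 0.08122986 0.15872906]
local [[-8.0, -42.0], [-13.0, -35.0], [-17.0, -33.0], [-21.0, -31.0], [-25.0, -28.0], [-28.0, -24.0], [-30.0, -19.0], [-32.0, -16.0]]
to start [ 0.0301 -0.063 ] z now 0.15872905865992945
[[-0.0056, 0.0057], [-0.0043, 0.0013], [-0.0042, 0.002], [-0.004, 0.0026], [-0.0037, 0.0033], [-0.0032, 0.0039], [-0.0025, 0.0029]]
retreat 8mm [ 0.0007 -0.008 ] CW push dir [-0.092  0.996]
```

View pics/w4.png

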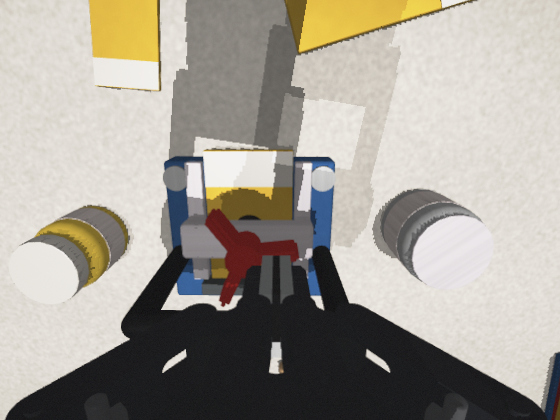

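The picture shows the wing tips at (297,248), (212,213) and (226,302) round the hub (243,250), so about 36° is left. The panel is home. Now the last stroke.

```bash
python3 -m handwheel '[[[0.0105,-0.021,0,0,0,0],[0.0105,-0.021,0,0,0,0],[0.0105,-0.021,0,0,0,0],[0,0,-0.01,0,0,0],[0,0,-0.02,0,0,0],[0,0,-0.02,0,0,0],[0,0,-0.021,0,0,0],[0,0,0,0,0,0],[0,0,0,0,0,0]]]'; python3 plan.py 215 176 6 | grep start
python3 -m handwheel '[[[-0.0045,0.0055,0.001,0,0,0],[-0.0045,0.0015,0,0,0,0],[-0.004,0.002,0,0,0,0],[-0.004,0.0025,0,0,0,0],[-0.0035,0.0035,0,0,0,0],[-0.003,0.004,0,0,0,0],[-0.001,0.001,0,0,0,0],[0,0,0,0,0,0]]]'
```

```text
time: 12.77
tool_pos: [0.5669, 0.0189, 0.0853]
tool_rot: [-0.003, -0.081, 0.997, 0.001]
contact_force: [0.7, 0.3, -0.3]
gripper_width: 0.0
grasp_force: 0.0
to start [ 0.0004 -0.0006] z now 0.08526911960116118
time: 13.43
tool_pos: [0.5447, 0.0388, 0.0895]
tool_rot: [-0.0, -0.081, 0.997, -0.0]
contact_force: [-0.5, -0.9, -0.9]
gripper_width: -0.001
grasp_force: 0.2
```

Now pushing +y gently until the force rises.

```bash
python3 -m handwheel '[[[-0.0005,0.002,-0.001,0,0,0],[0,0.002,0,0,0,0],[0,0,0,0,0,0]]]';python3 -m handwheel '[[[0,0.001,0,0,0,0],[0,0.001,0,0,0,0],[0,0,0,0,0,0]]]';python3 -m handwheel '[[[0,0.001,0,0,0,0],[0,0.001,0,0,0,0],[0,0,0,0,0,0]]]'
```

```text
time: 13.68
tool_pos: [0.5445, 0.0409, 0.0886]
tool_rot: [-0.0, -0.081, 0.997, -0.002]
contact_force: [-1.4, -6.3, 2.8]
gripper_width: 0.005
grasp_force: 3.4
time: 13.93
tool_pos: [0.5445, 0.0414, 0.0886]
tool_rot: [-0.001, -0.081, 0.997, -0.003]
contact_force: [-1.8, -11.0, 3.3]
gripper_width: 0.006
grasp_force: 5.7
time: 14.18
tool_pos: [0.5444, 0.0419, 0.0887]
tool_rot: [-0.001, -0.081, 0.997, -0.005]
contact_force: [-2.2, -16.4, 3.5]
gripper_width: -0.002
grasp_force: 8.0
```

The firm stop is reached: 16 N with the finger barely moving. Retreat, lift and verify.

```bash
python3 -m handwheel '[[[0,-0.004,0,0,0,0],[0,-0.006,0,0,0,0],[0,-0.006,0,0,0,0],[0,0,0.03,0,0,0],[0,0,0.04,0,0,0],[-0.01,0.02,0.01,0,0,0],[-0.01,0.02,0,0,0,0],[0,0.02,0,0,0,0],[0,0,0,0,0,0],[0,0,0,0,0,0],[0,0,0,0,0,0]]]'; python3 look.py w5
```

```text
time: 15.1
tool_pos: [0.5243, 0.0901, 0.1678]
tool_rot: [-0.0, -0.081, 0.997, -0.0]
contact_force: [-0.1, -0.2, 0.2]
gripper_width: 0.001
grasp_force: 0.0
n 2202 ztop 0.1050598949405583
wings local deg [59, 179, 299] off mm [-0.28615705 -0.28124548] cost 0.2610305093115699 q mod 2.094: 2.0771302212719274
panel 0.66 [-0.16315725 -0.0929682 ]
panel 0.6 [-0.01027931  0.00376134]
15.2 [0.52445372 0.08973363 0.16783238]
```

View pics/w5.png

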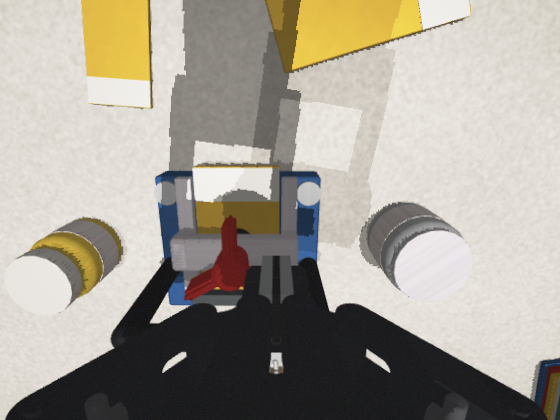

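The wings are at 59/179/299°, so q ≈ 0. One wing points straight to the front at (230,225), the panel origin is at -10 mm, and the jar and tin are undisturbed.

```bash
python3 -c "
from plant import *
print(job_done())"
```

```text
the job is handed in; nothing more can be done
None
```

The panel is home against the stop (measured at about x = -10 mm) and the thumbscrew is down on its firm stop; I handed the job in at about 15 s with the robot clear of everything, but no verdict came back.

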